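Cure the rock in an agar pouring table

ROBOT

A 6-joint arm with a two-finger parallel gripper is mounted at the origin on the work surface. World frame = base frame: x ahead of the robot, y to its left, z up, the work surface at z = 0. Lengths are in m, angles in rad, forces in N, time in s.
With the tool pointing down it reaches from about 0.375 to 0.9 m from the base axis. Payload 3.1 kg.
Tool frame: the origin (TCP) lies between the finger pads; the fingertips stand 8 mm ahead of it and the grasp point (between the pads) lies 11 mm behind it; z points along the fingers, y is the line along which they close (so a half turn about z gives the same grasp; the last joint's range is limited). The gripper opens to 85 mm and grips with 20 to 120 N. Pads are 22 mm wide; open, the fingers measure 114 mm over their backs; the gripper's body (76 mm by 85 mm) begins 54 mm behind the grasp point. The pads swing forward as they close: fully open they stand 13 mm farther back than shut.
Start: joints at [0.994, 0.527, 1.433, -0, 1.181, -0.178], TCP at [0.243, 0.576, 0.239] pointing down, gripper open.
Joint ranges: [-3.08, 3.08], [-0.75, 2.2], [0.22, 2.44], [-1.43, 4.57], [0, 2.65], [-2.85, 2.85]. Speed limits (rad/s): [2.79, 2.79, 3.14, 3.14, 3.14, 3.14].

INTERFACE

Orientations are given as a unit quaternion [x, y, z, w].
In Python, from station import readout, cams, sign_off gives the robot as it stands.
- The arm moves only by the tool send_rows, never from a script. Its argument "commands" is text: rows parted by semicolons, each of 5 numbers parted by spaces: the finger opening in mm, from 0 to 85.4, then the shift along the tool's x, y, z each as a share of 0.02 m, from -1 to 1, then the turn about the tool's z as a share of 4 degrees, from -1 to 1. In form: grip dx dy dz spin; .... A call has 1 to 20 rows; each row shifts and turns the commanded pose from where the row before left it, along the tool's axes as they then stand; what a row does not reach is not made up. A row lasts 1/12 s, in which the tool goes at most 41.7 mm and 7.16 degrees, less where a joint would pass 70% of its speed; a pose out of reach is approached as far as the arm can. A call with a number of a shift or a turn outside -1 to 1 is refused whole. A call with a gripper value outside its range is refused whole. The fingers move at their own pace and stop on an object; "grip_force" is the grip in N (left out, the last holds). Time passes only in rows, so rows that do not move let the fingers close. It gives the time, the measured TCP pose, the force, the opening and the grip force at its end, in the units of the state.
- readout.sense(): the state, without advancing time (a new reading comes with each control period).
- cams.snapshot(name): name is "scene" or "top"; returns a dict with "pixels" (420x560x3 uint8, red, green, blue), "intrinsics" (3x3 intrinsics, pixels), "eye" and "rotation" of the camera in the world. Camera axes: x right, y down, z forward; pixel columns grow to the right and rows downward; lengths in m; the calibration is good to about 2 mm. A picture is of the moment at which its call begins. There is no depth.
- sign_off(): hands the job in; it is judged then, once.
The state is a dict: "t": time; "q": joint angles; "qd": joint speeds; "tau": joint torques, N m; "tcp_pos": TCP position; "tool_rot": TCP orientation; "force": force on the tool from outside, world axes, zero at the start; "ft_torque": the same for the moment, N m; "finger_gap": opening from 0.0 (shut) to 1.0 (fully open); "gripper_force": force on a finger pad.
Only numpy, scipy, OpenCV 4.12 (cv2) and the standard library are available. Lean on these libraries where they do the work, as an engineer would, in place of code of your own. Each camera call takes 0.05 s, during which the arm holds its last target. There are 200 camera calls.

TASK

The small steel levelling table on the stone surface plate rocks, because one of its four screw feet is wound up too far and hangs in the air. Press down on its corners to find the one that tips, wind that foot down with its black cap until the table stands level and firm on all four feet, let go, and then press down on a corner again to prove that it no longer tips. Leave the table about where it is, its dish on top, and everything else in its place.

Things in the scene. Friction and masses are not known exactly. Their poses are not given: they have to be found in the camera images.
- surface_plate: dark stone surface plate, 330 x 330 x 30 mm, fixed on the bench, truly flat and level; origin at the centre of its underside, its top 30 mm above
- levelling_table: square steel table, slab 180 x 180 x 10 mm, 1.4 kg, loose on the plate; screws at x, y = +-70 mm. Origin at its centre in the plane of the feet's undersides (the plate's top when level); slab 22 to 32 mm above it; z up. One foot, not known which, is 1.5 to 3.5 mm short: the table rests level on the others, and about 2 N on that corner tips it down onto that foot.
- corner_a: table corner at +x +y of the table's frame, with its screw: black fluted round cap above (32 mm across, 36 to 60 mm above the origin, does not rise or sink as it turns), rubber foot below. Origin on the screw's axis, level with the table's origin; z up. The frame does not turn with the cap. All screws: cap clockwise from above winds the foot down, 8 mm a turn.
- corner_b: table corner at -x +y of the table's frame, with its screw: black fluted round cap above (32 mm across, 36 to 60 mm above the origin, does not rise or sink as it turns), rubber foot below. Origin on the screw's axis, level with the table's origin; z up. The frame does not turn with the cap. All caps turn stiffly (0.05 N m) and stay put.
- corner_c: table corner at -x -y of the table's frame, with its screw: black fluted round cap above (32 mm across, 36 to 60 mm above the origin, does not rise or sink as it turns), rubber foot below. Origin on the screw's axis, level with the table's origin; z up. The frame does not turn with the cap. A foot is right within about 0.3 mm; the rubber gives about 0.04 mm per N.
- corner_d: table corner at +x -y of the table's frame, with its screw: black fluted round cap above (32 mm across, 36 to 60 mm above the origin, does not rise or sink as it turns), rubber foot below. Origin on the screw's axis, level with the table's origin; z up. The frame does not turn with the cap. A foot wound too far makes the table rock on it and its opposite.
- agar_dish: clear round dish with pale agar, 60 mm across, 14 mm high, loose on the middle of the levelling table; origin at the centre of its underside
- contact_plates: stack of two small dishes, 58 mm across, 30 mm high, standing on a corner of the surface plate; origin underneath, in the centre
- bullseye_level: round bubble level, 34 mm across, 12 mm high, standing on another corner of the surface plate; origin underneath, in the centre
- beaker: glass beaker, 68 mm across, 85 mm high; origin underneath, in the centre
- tip_box: grey box with clear lid, 120 x 85 x 72 mm; origin underneath, in the centre
Mind the look-alikes: they are no part of the job. Leave any yellow look-alike of the agar_dish alone.

How it is judged:
On the way, in this order (a step that is already met when the one before it is completed fails the run):
1. the table is rocked over onto its short foot by pressing on that corner (angle between levelling_table's own z axis and vertical above 0.012 rad), for 0.1 s.
2. untouched, the table stands level and still with all four feet bearing on the surface plate (contact force between each of corner_a, corner_b, corner_c, corner_d and surface_plate above 0.25 N and angle between levelling_table's own z axis and vertical below 0.01 rad and contact force between each of the arm, the fingers and levelling_table below 0.1 N and linear speed of levelling_table below 0.01 m/s and angular speed of levelling_table below 0.05 rad/s), for 0.3 s.
3. a corner is pressed down again with the fingers (over 3 N, within 50 mm of its screw) and the table stays level (contact force between the fingers and levelling_table above 3 N and (horizontal distance between the grasp point and corner_a below 0.05 m or horizontal distance between the grasp point and corner_b below 0.05 m or horizontal distance between the grasp point and corner_c below 0.05 m or horizontal distance between the grasp point and corner_d below 0.05 m) and angle between levelling_table's own z axis and vertical below 0.01 rad), for 0.1 s.
At the end, for the whole second after the job is handed in: The levelling table, untouched and still, stands within 0.010 rad of level with each of its four feet bearing more than 0.25 N on the surface plate, less than 30 mm from where it began, with the dish still on it within 35 mm of its middle (all of step 2 and distance of levelling_table from where it was at the start of the episode below 0.03 m and horizontal distance between agar_dish and levelling_table below 0.035 m and z of agar_dish in the frame of levelling_table above 0.028 m).
It fails at once if a bystander is shifted by more than 30 mm (distance of any of contact_plates, bullseye_level, beaker, tip_box from where it was at the start of the episode above 0.03 m).
It fails at once if the levelling table is tipped up by more than 0.15 rad (angle between levelling_table's own z axis and vertical above 0.15 rad).
It also fails if it takes over 72 s, if anything falls off the work surface, if the arm or the gripper's body presses on something with over 40 N, if the wrist force passes 120 N, or if a joint passes its speed limit or range.

## Working session

There is one attempt and no reset: what is moved stays moved. The work goes in short steps, Python scripts to look and compute and a tool call to move; the robot and the scene stay as the last step left them, time stands still between calls to the robot, and variables do not carry over. Pictures are saved under pics/ and viewed, at most 10 in all, crops included, and the job is handed in when it is done.

Besides the shell and the picture viewer there is one more tool, called after "Call:" as a command line: name --argument value ..., lists and objects as JSON in quotes. send_rows: Moves the arm, as the interface text tells. Its arguments: {"type":"object","properties":{"commands":{"type":"string"},"grip_force":{"type":"number"}},"required":["commands"]}

```bash
mkdir -p pics
python3 - <<'E'
from station import readout, cams
import cv2, pickle
s=readout.sense(); print(s)
for n in ("top","scene"):
    d=cams.snapshot(n); pickle.dump(d,open(n+".pkl","wb"))
    cv2.imwrite(f"pics/{n}0.png",d["pixels"][:,:,::-1]); print(n,d["intrinsics"],d["eye"],d["rotation"])
E
```

```text
{'t': 0.0, 'q': array([ 9.93500583e-01,  5.28445967e-01,  1.43391679e+00,  2.93841305e-05,
        1.18141590e+00, -1.78487596e-01]), 'qd': array([-0.0007296 ,  0.00087471,  0.00102557, -0.00015465, -0.00049844,
        0.00061087]), 'tau': array([-1.12303009e-03, -4.42347121e+01, -1.78025919e+01, -2.89918680e-04,
        8.48243013e-03,  2.20967070e-05]), 'tcp_pos': array([0.24226523, 0.57536647, 0.23834142]), 'tool_rot': array([ 1.98090612e-01,  9.80183103e-01, -1.01087470e-03, -4.15904554e-04]), 'force': array([-0.61546284, -0.13944799,  0.3127799 ]), 'ft_torque': array([-0.01156474,  0.01208175,  0.0109849 ]), 'gripper_force': 0.0, 'finger_gap': 0.9961699367247289}
top [[487.19924548   0.         279.78967498]
 [  0.         487.19924548 202.53028165]
 [  0.           0.           1.        ]] [ 0.4048002  -0.00552113  1.21020468] [ 0.71484256 -0.6970807   0.03606231 -0.04216781]
scene [[459.02408145   0.         285.07652643]
 [  0.         459.02408145 220.45915715]
 [  0.           0.           1.        ]] [1.09444724 0.49992662 0.91023538] [ 0.38890344  0.85055296 -0.32318723 -0.14444305]
```

View pics/top0.png

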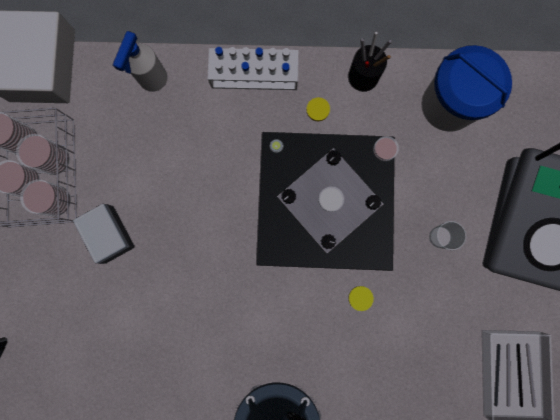

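View pics/scene0.png

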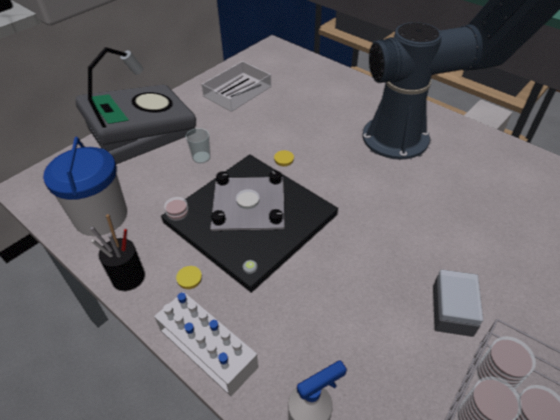

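The top view shows the plate with the table turned about 45°. The caps are near (334,158), (289,197), (328,242) and (373,202), and the dish is near (331,199). The bullseye is at (277,146) and the contact plates at (386,149).

```bash
cat > h.py <<'E'
import numpy as np, cv2
from scipy.spatial.transform import Rotation as R
def ray(d,uv,z):
    Rm=R.from_quat(d["rotation"]).as_matrix(); v=Rm@np.linalg.inv(d["intrinsics"])@np.array([uv[0],uv[1],1.])
    e=np.array(d["eye"]); return (e+v*(z-e[2])/v[2])[:2]
def slab(d,roi):
    x0,y0,x1,y1=roi; im=d["pixels"][y0:y1,x0:x1].astype(np.uint8)
    g=cv2.cvtColor(im,cv2.COLOR_RGB2GRAY); hsv=cv2.cvtColor(im,cv2.COLOR_RGB2HSV)
    m=((g>65)).astype(np.uint8)*255
    n,l,st,c=cv2.connectedComponentsWithStats(m)
    k=l[im.shape[0]//2-15,im.shape[1]//2-15] or 1+np.argmax(st[1:,4])
    k=1+np.argmax(st[1:,4])
    pts=np.argwhere(l==k)[:,::-1].astype(np.float32)+[x0,y0]
    return pts
E
python3 - <<'E'
from h import *; import pickle
d=pickle.load(open("top.pkl","rb"))
p=slab(d,(264,138,376,262)) if 0 else None
for roi in [(268,152,392,262)]:
    pass
im=d["pixels"]; c=cv2.resize(im[125:275,250:405],None,fx=5,fy=5,interpolation=cv2.INTER_CUBIC)[:600*1,:]
c=cv2.resize(im[140:260,265:395],None,fx=5,fy=5,interpolation=cv2.INTER_CUBIC); cv2.imwrite("pics/crop.png",np.clip(c[:,:,::-1].astype(float)*1.6,0,255).astype(np.uint8))
pts=slab(d,(268,140,392,262)); w=np.array([ray(d,q,0.062) for q in pts],np.float32)
r=cv2.minAreaRect(w); print(len(pts),r,cv2.boxPoints(r),w.mean(0))
for q in [(386,149),(277,146),(334,158),(289,197),(328,242),(373,202)]: print(q,ray(d,q,.09))
E
```

```text
4909 ((0.5415593385696411, -0.11251603066921234), (0.17908824980258942, 0.17884771525859833), 42.26790237426758) [[ 0.41514966 -0.10656886]
 [ 0.5354423  -0.2389176 ]
 [ 0.667969   -0.1184632 ]
 [ 0.5476764   0.01388554]] [ 0.54060787 -0.11193358]
(386, 149) [ 0.66123029 -0.23931155]
(277, 146) [0.66228841 0.01570556]
(334, 158) [ 0.63691272 -0.11813023]
(289, 197) [ 0.54258833 -0.01523533]
(328, 242) [ 0.44094893 -0.10699337]
(373, 202) [ 0.53574016 -0.20951676]
```

View pics/crop.png

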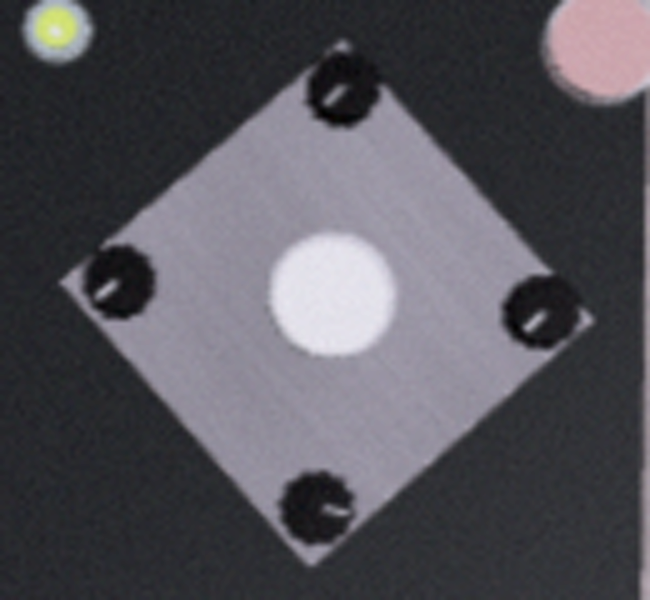

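The crop shows all four cap centres clearly. The near cap's pointer, at (340,512) in the crop, points in a different direction from the other three. I'll check that by pressing, starting at the near corner with the fingers closed.

Call:
send_rows --commands "0 0 0 0 -1;0 0 0 0 -1;0 0 0 0 -1;0 0 0 0 -1;0 0 0 0 -1;0 -.4 -1 0 0;0 -.4 -1 0 0;0 -.4 -1 0 0;0 -.4 -1 0 0;0 -.4 -1 0 0;0 -.4 -1 0 0;0 -.4 -1 0 0;0 -.4 -1 0 0;0 -.4 -1 0 0;0 -.4 -1 0 0;0 -.4 -1 0 0;0 -.4 -1 0 0;0 -.4 -1 0 0;0 -.4 -1 0 0;0 -.4 -1 0 0"

```text
t: 1.77
tcp_pos: [0.3475, 0.2693, 0.2391]
tool_rot: [0.025, 1.0, -0.0, -0.0]
force: [-0.6, 0.6, -0.3]
finger_gap: 0.001
gripper_force: 0.0
```

Call:
send_rows --commands "0 -.4 -1 0 0;0 -.4 -1 0 0;0 -.4 -1 0 0;0 -.4 -1 0 0;0 -.4 -1 0 0;0 -.4 -1 0 0;0 -.4 -1 0 0;0 -.4 -1 0 0;0 -.4 -1 0 0;0 -.4 -1 0 0;0 -.4 -1 0 0;0 -.4 -1 0 0;0 -.4 -1 .5 0;0 -.4 -1 1 0;0 -.4 -1 1 0;0 -.4 -1 1 0;0 -.4 -1 1 0;0 -.4 -1 1 0;0 -.3 -.7 1 0;0 0 0 .2 0"

```text
t: 3.43
tcp_pos: [0.4793, -0.1131, 0.1026]
tool_rot: [0.026, 1.0, 0.0, -0.001]
force: [-0.2, -0.6, 0.2]
finger_gap: 0.001
gripper_force: 0.0
```

Call:
send_rows --commands "0 0 0.15 .7 0;0 0 0 .6 0;0 0 0 .1 0;0 0 0 .1 0;0 0 0 0 0"

```text
t: 3.85
tcp_pos: [0.4789, -0.1072, 0.0756]
tool_rot: [0.025, 1.0, 0.0, -0.0]
force: [-0.0, -0.1, -0.0]
finger_gap: 0.002
gripper_force: 0.0
```

Call:
send_rows --commands "0 0 0 .05 0;0 0 0 .05 0;0 0 0 0 0"

```text
t: 4.1
tcp_pos: [0.4792, -0.1076, 0.0738]
tool_rot: [0.025, 1.0, -0.0, 0.0]
force: [-0.1, -0.3, -0.2]
finger_gap: 0.004
gripper_force: 0.0
```

Call:
send_rows --commands "0 0 0 .05 0;0 0 0 0 0"

```text
t: 4.27
tcp_pos: [0.479, -0.1077, 0.0725]
tool_rot: [0.025, 1.0, -0.0, 0.0]
force: [0.7, 0.9, 0.5]
finger_gap: -0.001
gripper_force: 0.0
```

Call:
send_rows --commands "0 0 0 .05 0;0 0 0 0 0"

```text
t: 4.43
tcp_pos: [0.4789, -0.1077, 0.0713]
tool_rot: [0.025, 1.0, 0.0, -0.0]
force: [0.3, -0.0, -0.1]
finger_gap: -0.002
gripper_force: 0.0
```

Call:
send_rows --commands "0 0 0 .05 0;0 0 0 0 0"

```text
t: 4.6
tcp_pos: [0.4789, -0.1076, 0.0701]
tool_rot: [0.025, 1.0, 0.0, -0.0]
force: [-0.3, 0.8, 0.1]
finger_gap: -0.003
gripper_force: 0.0
```

Call:
send_rows --commands "0 0 0 .025 0;0 0 0 0 0"

```text
t: 4.77
tcp_pos: [0.4789, -0.1076, 0.0697]
tool_rot: [0.025, 1.0, 0.0, -0.0]
force: [-0.4, 0.6, -0.0]
finger_gap: 0.003
gripper_force: 0.0
```

Call:
send_rows --commands "0 0 0 .025 0;0 0 0 0 0"

```text
t: 4.93
tcp_pos: [0.479, -0.1077, 0.0693]
tool_rot: [0.025, 1.0, -0.0, 0.0]
force: [-0.7, 0.4, -0.5]
finger_gap: 0.001
gripper_force: 0.0
```

Call:
send_rows --commands "0 0 0 .025 0;0 0 0 0 0"

```text
t: 5.1
tcp_pos: [0.4789, -0.1076, 0.0689]
tool_rot: [0.025, 1.0, -0.0, -0.0]
force: [-0.0, -1.1, 1.2]
finger_gap: 0.001
gripper_force: 1.0
```

Call:
send_rows --commands "0 0 0 .025 0;0 0 0 0 0"

```text
t: 5.27
tcp_pos: [0.4786, -0.1076, 0.0683]
tool_rot: [0.025, 1.0, 0.0, -0.0]
force: [-0.6, -0.8, 1.9]
finger_gap: -0.002
gripper_force: 1.2
```

Call:
send_rows --commands "0 0 0 .025 0;0 0 0 0 0"

```text
t: 5.43
tcp_pos: [0.4785, -0.1076, 0.068]
tool_rot: [0.025, 1.0, 0.0, -0.0]
force: [-1.7, -0.1, 4.3]
finger_gap: 0.001
gripper_force: 2.4
```

Call:
send_rows --commands "0 0 0 .025 0;0 0 0 0 0"

```text
t: 5.6
tcp_pos: [0.4785, -0.1076, 0.0678]
tool_rot: [0.025, 1.0, 0.0, -0.0]
force: [-2.5, -0.6, 8.0]
finger_gap: 0.003
gripper_force: 4.0
```

Call:
send_rows --commands "0 0 0 .025 0;0 0 0 0 0"

```text
t: 5.77
tcp_pos: [0.4785, -0.1076, 0.0677]
tool_rot: [0.025, 1.0, -0.0, -0.0]
force: [-4.3, -0.4, 11.0]
finger_gap: 0.002
gripper_force: 5.7
```

Call:
send_rows --commands "0 0 0 .025 0;0 0 0 0 0"

```text
t: 5.93
tcp_pos: [0.4785, -0.1076, 0.0676]
tool_rot: [0.025, 1.0, -0.0, -0.0]
force: [-4.1, 0.2, 14.5]
finger_gap: 0.002
gripper_force: 7.4
```

Call:
send_rows --commands "0 0 0 .025 0;0 0 0 0 0"

```text
t: 6.1
tcp_pos: [0.4784, -0.1076, 0.0674]
tool_rot: [0.025, 1.0, -0.0, -0.0]
force: [-4.2, 0.7, 17.8]
finger_gap: 0.002
gripper_force: 9.1
```

The near corner touches at TCP z ≈ 0.0690, gives softly to about 0.068, then goes stiff. I'll compare it with the left corner.

Call:
send_rows --commands "0 0 0 -1 0;0 -.6 .6 0 0;0 -.6 .6 0 0;0 -.7 .6 0 0;0 -.6 .6 0 0;0 -.7 .6 0.2 0;0 0 0 .6 0;0 0 0 0 0"

```text
t: 6.77
tcp_pos: [0.5488, -0.0504, 0.0695]
tool_rot: [0.024, 1.0, -0.0, 0.003]
force: [-0.1, -0.2, 1.2]
finger_gap: -0.001
gripper_force: 0.0
```

Call:
send_rows --commands "0 0 0 .05 0;0 0 0 0 0"

```text
t: 6.93
tcp_pos: [0.5474, -0.0509, 0.0694]
tool_rot: [0.025, 1.0, -0.0, 0.002]
force: [1.1, 1.1, 2.7]
finger_gap: 0.0
gripper_force: 1.5
```

Call:
send_rows --commands "0 0 0 .025 0;0 0 0 0 0"

```text
t: 7.1
tcp_pos: [0.5472, -0.051, 0.0693]
tool_rot: [0.025, 1.0, 0.0, 0.002]
force: [2.7, 2.3, 5.5]
finger_gap: 0.001
gripper_force: 2.9
```

Call:
send_rows --commands "0 0 0 .025 0;0 0 0 0 0"

```text
t: 7.27
tcp_pos: [0.5473, -0.0509, 0.0691]
tool_rot: [0.025, 1.0, 0.0, 0.002]
force: [1.6, 3.1, 9.4]
finger_gap: -0.002
gripper_force: 4.2
```

Call:
send_rows --commands "0 0 0 .025 0;0 0 0 0 0"

```text
t: 7.43
tcp_pos: [0.5473, -0.051, 0.0691]
tool_rot: [0.025, 1.0, 0.0, 0.002]
force: [1.7, 2.9, 12.0]
finger_gap: 0.002
gripper_force: 5.6
```

Call:
send_rows --commands "0 0 0 .025 0;0 0 0 0 0"

```text
t: 7.6
tcp_pos: [0.5473, -0.0509, 0.0689]
tool_rot: [0.025, 1.0, -0.0, 0.002]
force: [0.8, 3.7, 13.8]
finger_gap: 0.001
gripper_force: 7.0
```

Left is stiff from 0.0693, so the near corner is the short one (about 1.8 mm). Next I'll wind the near cap.

Call:
send_rows --commands "0 0 0 -1 0;0 0 0 -1 0;60 .5 -.3 -.4 0;60 .9 -.6 0 0;60 .9 -.6 0 0;60 .9 -.6 0 0;60 .9 -.5 0 0;60 .9 -.5 0 0;60 .1 0 0 0;60 0 0 0 0" --grip_force 25

```text
t: 8.43
tcp_pos: [0.4386, -0.1078, 0.1144]
tool_rot: [0.026, 1.0, 0.001, -0.001]
force: [-0.2, -0.5, 0.5]
finger_gap: 0.699
gripper_force: 0.0
```

Run:
```python
from station import readout
s=readout.sense(); print(s["q"],s["tcp_pos"],s["tool_rot"],s["force"],s["finger_gap"])
```

```text
[-4.89219629e-01  5.21186938e-01  1.97113860e+00 -1.12472227e-04
  6.52343345e-01 -2.00771527e+00] [ 0.43861923 -0.10778659  0.11444705] [ 2.61026060e-02  9.99658085e-01  6.56587690e-04 -1.39134583e-03] [-0.24382081 -0.5462005   0.53585864] 0.698686625082252
```

Call:
send_rows --commands "60 -.17 0 .6 0;60 0 0 .8 0;60 0 0 .5 0;60 0 0 0 0;32 0 0 0 0;32 0 0 0 0;20 0 0 0 0;20 0 0 0 0;20 0 0 0 0;20 0 0 0 0" --grip_force 25

```text
t: 9.27
tcp_pos: [0.445, -0.1079, 0.0773]
tool_rot: [0.025, 1.0, -0.0, 0.001]
force: [2.1, 2.4, 0.7]
finger_gap: 0.363
gripper_force: 26.7
```

Run:
```python
from station import cams,readout
import cv2
d=cams.snapshot("scene"); c=d["pixels"][140:260,160:320,::-1]
cv2.imwrite("pics/g1.png",cv2.convertScaleAbs(cv2.resize(c,None,fx=5,fy=5,interpolation=cv2.INTER_CUBIC),alpha=1.6))
s=readout.sense();print(s["tcp_pos"],s["force"],s["ft_torque"],s["finger_gap"],s["gripper_force"])
```

```text
[ 0.4449465  -0.10788261  0.07719843] [2.74599848 3.40478046 0.03065999] [ 0.55705685 -0.38150688 -0.04953054] 0.36134530968911344 26.699853837490082
```

View pics/g1.png

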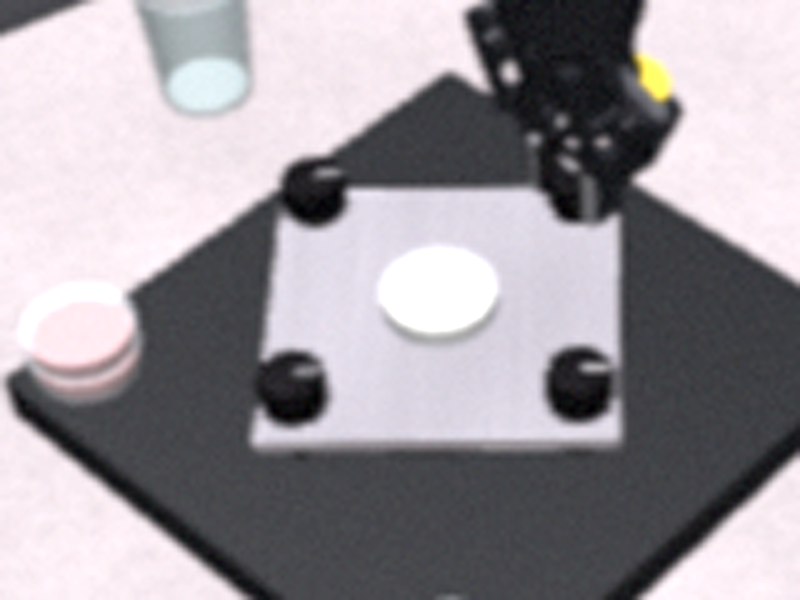

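The picture shows the fingers closed on the near cap at about (580,185), with the dish and everything else in place. I'll shift the grip 2.5 mm in x to sit on the screw axis, then start winding.

Call:
send_rows --commands "40 0 0 0 0;40 .13 0 0 0;40 0 0 0 0;20 0 0 0 0;20 0 0 0 0;20 0 0 0 0" --grip_force 25

```text
t: 9.82
tcp_pos: [0.441, -0.1077, 0.0767]
tool_rot: [0.025, 1.0, 0.0, -0.001]
force: [-1.7, -0.0, 0.8]
finger_gap: 0.359
gripper_force: 26.9
```

Call:
send_rows --commands "20 0 0 0 1;20 0 0 0 1;20 0 0 0 1;20 0 0 0 1;20 0 0 0 1;20 0 0 0 1;20 0 0 0 1;20 0 0 0 1;20 0 0 0 0"

```text
t: 10.57
tcp_pos: [0.4412, -0.1073, 0.0768]
tool_rot: [0.3, 0.954, 0.0, -0.001]
force: [-1.4, 1.1, 1.2]
finger_gap: 0.363
gripper_force: 26.9
```

Call:
send_rows --commands "20 0 0 0 1;20 0 0 0 1;20 0 0 0 1;20 0 0 0 1;20 0 0 0 0"

```text
t: 10.98
tcp_pos: [0.4413, -0.1072, 0.0768]
tool_rot: [0.429, 0.903, 0.0, -0.001]
force: [-0.5, 3.6, 0.6]
finger_gap: 0.36
gripper_force: 26.9
```

Call:
send_rows --commands "20 0 0 0 1;20 0 0 0 1;20 0 0 0 1;20 0 0 0 0"

```text
t: 11.32
tcp_pos: [0.4415, -0.1072, 0.0768]
tool_rot: [0.521, 0.854, 0.0, -0.0]
force: [-0.2, 3.2, 1.5]
finger_gap: 0.364
gripper_force: 26.9
```

Call:
send_rows --commands "20 0 0 0 1;20 0 0 0 1;20 0 0 0 0"

```text
t: 11.57
tcp_pos: [0.4416, -0.1073, 0.0768]
tool_rot: [0.579, 0.815, 0.0, -0.0]
force: [0.6, 4.8, 0.9]
finger_gap: 0.363
gripper_force: 26.9
```

Call:
send_rows --commands "20 0 0 0 1;20 0 0 0 1;20 0 0 0 0"

```text
t: 11.82
tcp_pos: [0.4417, -0.1073, 0.0768]
tool_rot: [0.634, 0.773, 0.0, -0.0]
force: [1.6, 5.8, 1.6]
finger_gap: 0.359
gripper_force: 26.9
```

Call:
send_rows --commands "20 0 0 0 1;20 0 0 0 1;20 0 0 0 0"

```text
t: 12.07
tcp_pos: [0.4418, -0.1074, 0.0768]
tool_rot: [0.687, 0.727, 0.0, -0.0]
force: [0.5, 4.3, 1.8]
finger_gap: 0.364
gripper_force: 26.9
```

Call:
send_rows --commands "20 0 0 0 1;20 0 0 0 1;20 0 0 0 0"

```text
t: 12.32
tcp_pos: [0.4418, -0.1076, 0.0769]
tool_rot: [0.736, 0.678, 0.0, 0.0]
force: [1.0, 4.5, 2.2]
finger_gap: 0.361
gripper_force: 27.0
```

Call:
send_rows --commands "20 0 0 0 0;20 0 0 0 0"

```text
t: 12.48
tcp_pos: [0.4419, -0.1077, 0.0769]
tool_rot: [0.735, 0.678, 0.0, 0.0]
force: [0.4, 5.5, 2.2]
finger_gap: 0.364
gripper_force: 27.0
```

Call:
send_rows --commands "20 0 0 .03 0;20 0 0 0 0;20 0 0 0 0"

```text
t: 12.73
tcp_pos: [0.4418, -0.1077, 0.0766]
tool_rot: [0.736, 0.677, 0.0, 0.0]
force: [0.3, 4.6, 6.1]
finger_gap: 0.36
gripper_force: 27.4
```

Call:
send_rows --commands "20 0 0 .03 0;20 0 0 0 0;20 0 0 0 0"

```text
t: 12.98
tcp_pos: [0.4418, -0.1077, 0.0763]
tool_rot: [0.736, 0.677, 0.0, 0.0]
force: [-0.8, 5.9, 9.6]
finger_gap: 0.361
gripper_force: 27.7
```

Call:
send_rows --commands "20 0 0 .03 0;20 0 0 0 0;20 0 0 0 0"

```text
t: 13.23
tcp_pos: [0.4417, -0.1077, 0.0761]
tool_rot: [0.736, 0.677, 0.0, 0.0]
force: [-1.3, 6.3, 14.6]
finger_gap: 0.364
gripper_force: 28.1
```

Call:
send_rows --commands "20 0 0 .03 0;20 0 0 0 0;20 0 0 0 0"

```text
t: 13.48
tcp_pos: [0.4417, -0.1077, 0.0759]
tool_rot: [0.736, 0.677, 0.0, 0.001]
force: [-1.2, 6.0, 18.6]
finger_gap: 0.359
gripper_force: 28.5
```

It feels firm. I'll release the cap and press-test the slab.

Call:
send_rows --commands "32 0 0 -.12 0;60 0 0 0 0;60 0 0 0 0;60 0 0 -.7 0;60 0 0 -1 0;30 0.05 .6 -.2 0;0 .1 .6 0 0;0 0 .63 0 0;0 0 0 .8 0;0 0 0 .9 0;0 0 0 .2 0;0 0 0 0 0;0 0 0 0 0"

```text
t: 14.57
tcp_pos: [0.4782, -0.1081, 0.0766]
tool_rot: [0.736, 0.677, -0.0, -0.0]
force: [0.3, 0.7, 0.6]
finger_gap: 0.002
gripper_force: 0.0
```

Call:
send_rows --commands "0 0 0 .1 0;0 0 0 0 0;0 0 0 0 0"

```text
t: 14.82
tcp_pos: [0.4787, -0.1081, 0.0753]
tool_rot: [0.736, 0.677, 0.0, 0.001]
force: [-0.3, 0.4, -0.3]
finger_gap: 0.001
gripper_force: 0.0
```

Call:
send_rows --commands "0 0 0 .2 0;0 0 0 .07 0;0 0 0 0 0;0 0 0 0 0"

```text
t: 15.15
tcp_pos: [0.4784, -0.1079, 0.0694]
tool_rot: [0.736, 0.677, -0.0, -0.0]
force: [0.2, -0.4, 0.3]
finger_gap: 0.001
gripper_force: 0.0
```

Call:
send_rows --commands "0 0 0 .025 0;0 0 0 0 0;0 0 0 0 0"

```text
t: 15.4
tcp_pos: [0.4784, -0.1079, 0.0692]
tool_rot: [0.736, 0.677, 0.0, 0.0]
force: [-0.5, 0.3, 2.6]
finger_gap: 0.001
gripper_force: 1.7
```

Call:
send_rows --commands "0 0 0 .025 0;0 0 0 0 0;0 0 0 0 0"

```text
t: 15.65
tcp_pos: [0.4784, -0.1079, 0.069]
tool_rot: [0.736, 0.677, 0.0, 0.0]
force: [-0.9, 0.6, 7.2]
finger_gap: 0.001
gripper_force: 3.7
```

Call:
send_rows --commands "0 0 0 .025 0;0 0 0 0 0;0 0 0 0 0"

```text
t: 15.9
tcp_pos: [0.4784, -0.1079, 0.0689]
tool_rot: [0.736, 0.677, 0.0, 0.0]
force: [-1.0, 1.1, 11.1]
finger_gap: -0.0
gripper_force: 5.4
```

Call:
send_rows --commands "0 0 0 .025 0;0 0 0 0 0;0 0 0 0 0"

```text
t: 16.15
tcp_pos: [0.4784, -0.1079, 0.0688]
tool_rot: [0.736, 0.677, 0.0, 0.0]
force: [-2.7, 0.3, 14.2]
finger_gap: 0.004
gripper_force: 7.2
```

Call:
send_rows --commands "0 0 0 .025 0;0 0 0 0 0;0 0 0 0 0"

```text
t: 16.4
tcp_pos: [0.4784, -0.1079, 0.0686]
tool_rot: [0.736, 0.677, 0.0, 0.0]
force: [-3.4, 1.0, 18.1]
finger_gap: 0.003
gripper_force: 9.0
```

Now the near corner is firm straight from contact: 0.0692 at 2.6 N and 0.0686 at 18 N, which is 1.2 mm higher than before. I'll press the left corner to check the foot isn't overwound.

Call:
send_rows --commands "0 0 0 -1.0 0;0 .8 .8 0 0;0 .8 .8 0 0;0 .8 .8 0 0;0 .72 .76 0 0;0 0 0 .5 0;0 0 0 .2 0;0 0 0 .05 0;0 0 0 0 0;0 0 0 0 0"

```text
t: 17.23
tcp_pos: [0.5455, -0.0516, 0.0715]
tool_rot: [0.737, 0.676, -0.001, -0.001]
force: [0.5, -0.7, -0.0]
finger_gap: -0.004
gripper_force: 0.0
```

Call:
send_rows --commands "0 0 0 .03 0;0 0 0 0 0;0 0 0 0 0"

```text
t: 17.48
tcp_pos: [0.5466, -0.0514, 0.0715]
tool_rot: [0.737, 0.676, 0.0, 0.0]
force: [0.1, -0.3, -0.3]
finger_gap: -0.003
gripper_force: 0.0
```

Call:
send_rows --commands "0 0 0 .03 0;0 0 0 0 0;0 0 0 0 0"

```text
t: 17.73
tcp_pos: [0.5467, -0.0511, 0.0708]
tool_rot: [0.736, 0.677, 0.0, 0.0]
force: [-0.4, 0.2, -0.5]
finger_gap: -0.003
gripper_force: 0.0
```

Call:
send_rows --commands "0 0 0 .03 0;0 0 0 0 0;0 0 0 0 0"

```text
t: 17.98
tcp_pos: [0.5467, -0.051, 0.0701]
tool_rot: [0.736, 0.677, -0.0, -0.0]
force: [0.0, 0.8, 0.3]
finger_gap: 0.002
gripper_force: 0.0
```

Call:
send_rows --commands "0 0 0 .03 0;0 0 0 0 0;0 0 0 0 0"

```text
t: 18.23
tcp_pos: [0.5467, -0.0511, 0.0695]
tool_rot: [0.736, 0.677, 0.0, 0.0]
force: [-0.8, 0.3, 0.3]
finger_gap: 0.001
gripper_force: 0.2
```

Call:
send_rows --commands "0 0 0 .025 0;0 0 0 0 0;0 0 0 0 0"

```text
t: 18.48
tcp_pos: [0.5468, -0.051, 0.0694]
tool_rot: [0.736, 0.677, 0.0, 0.0]
force: [-0.6, 0.3, 5.0]
finger_gap: 0.004
gripper_force: 2.2
```

Call:
send_rows --commands "0 0 0 .025 0;0 0 0 0 0;0 0 0 0 0"

```text
t: 18.73
tcp_pos: [0.5468, -0.051, 0.0693]
tool_rot: [0.736, 0.677, 0.0, 0.0]
force: [-0.8, 1.1, 8.4]
finger_gap: -0.001
gripper_force: 3.8
```

Call:
send_rows --commands "0 0 0 .025 0;0 0 0 0 0;0 0 0 0 0"

```text
t: 18.98
tcp_pos: [0.5468, -0.051, 0.0692]
tool_rot: [0.736, 0.677, 0.0, 0.0]
force: [-2.4, 1.0, 10.0]
finger_gap: 0.002
gripper_force: 5.2
```

Call:
send_rows --commands "0 0 0 .025 0;0 0 0 0 0;0 0 0 0 0"

```text
t: 19.23
tcp_pos: [0.5468, -0.051, 0.0691]
tool_rot: [0.736, 0.677, 0.0, 0.0]
force: [-2.8, 1.1, 13.4]
finger_gap: 0.001
gripper_force: 6.7
```

Call:
send_rows --commands "0 0 0 .025 0;0 0 0 0 0;0 0 0 0 0"

```text
t: 19.48
tcp_pos: [0.5469, -0.051, 0.069]
tool_rot: [0.736, 0.677, 0.0, 0.0]
force: [-3.5, 0.6, 16.2]
finger_gap: -0.0
gripper_force: 8.1
```

Left is firm too, with similar stiffness. The near corner still looks about 0.2 mm low, so I'll wind it another 8° for margin and then prove it again.

Call:
send_rows --commands "0 0 0 -1 0;0 0 0 -1 0;30 -.3 -.5 -.4 0;60 -.6 -.9 0 0;60 -.6 -.9 0 0;60 -.6 -.9 0 0;60 -.6 -.9 0 0;60 -.56 -.9 0 0;60 0 0 0 0;60 0 0 0 0"

```text
t: 20.32
tcp_pos: [0.4401, -0.1078, 0.1147]
tool_rot: [0.737, 0.676, -0.0, -0.001]
force: [-0.6, 0.8, 0.3]
finger_gap: 0.706
gripper_force: 0.0
```

Call:
send_rows --commands "60 0 0.03 .6 0;60 0 0 .8 0;60 0 0 .5 0;60 0 0 0 0;60 0 0 0 0;32 0 0 0 0;32 0 0 0 0;20 0 0 0 0;20 0 0 0 0;20 0 0 0 0" --grip_force 25

```text
t: 21.15
tcp_pos: [0.4425, -0.1076, 0.0776]
tool_rot: [0.736, 0.677, 0.0, 0.001]
force: [0.4, 1.5, 4.3]
finger_gap: 0.364
gripper_force: 25.9
```

Call:
send_rows --commands "20 0 0 0 1;20 0 0 0 1;20 0 0 0 0;20 0 0 0 0"

```text
t: 21.48
tcp_pos: [0.4426, -0.1076, 0.0777]
tool_rot: [0.782, 0.623, 0.0, 0.001]
force: [-0.2, 2.1, 5.1]
finger_gap: 0.361
gripper_force: 26.2
```

Call:
send_rows --commands "32 0 0 0 0;60 0 0 0 0;60 0 0 0 0;60 0 0 -.8 0;60 0 0 -1 0;30 0.1 .5 -.2 0;0 .1 .6 0 0;0 .2 .65 0 0;0 0 0 .8 0;0 0 0 .9 0;0 0 0 .4 0;0 0 0 .1 0;0 0 0 0 0;0 0 0 0 0"

```text
t: 22.65
tcp_pos: [0.4781, -0.1077, 0.0732]
tool_rot: [0.782, 0.624, -0.0, 0.0]
force: [-0.5, 0.2, -0.5]
finger_gap: 0.002
gripper_force: 0.0
```

Call:
send_rows --commands "0 0 0 .1 0;0 0 0 .06 0;0 0 0 0 0;0 0 0 0 0"

```text
t: 22.98
tcp_pos: [0.4782, -0.1077, 0.0701]
tool_rot: [0.782, 0.624, 0.0, 0.0]
force: [-0.2, -0.1, 0.3]
finger_gap: -0.003
gripper_force: 0.0
```

Call:
send_rows --commands "0 0 0 .025 0;0 0 0 0 0;0 0 0 0 0"

```text
t: 23.23
tcp_pos: [0.4781, -0.1076, 0.0694]
tool_rot: [0.782, 0.624, 0.0, 0.0]
force: [0.4, 0.9, -0.8]
finger_gap: 0.0
gripper_force: 0.1
```

Call:
send_rows --commands "0 0 0 .025 0;0 0 0 0 0;0 0 0 0 0"

```text
t: 23.48
tcp_pos: [0.4781, -0.1076, 0.0692]
tool_rot: [0.782, 0.624, 0.0, 0.0]
force: [-0.6, 0.9, 4.9]
finger_gap: -0.001
gripper_force: 2.4
```

Call:
send_rows --commands "0 0 0 .025 0;0 0 0 0 0;0 0 0 0 0"

```text
t: 23.73
tcp_pos: [0.478, -0.1076, 0.069]
tool_rot: [0.782, 0.624, 0.0, 0.0]
force: [-2.1, -0.4, 8.7]
finger_gap: -0.0
gripper_force: 4.3
```

Call:
send_rows --commands "0 0 0 .05 0;0 0 0 0 0;0 0 0 0 0"

```text
t: 23.98
tcp_pos: [0.478, -0.1076, 0.0688]
tool_rot: [0.782, 0.624, 0.0, 0.0]
force: [-2.1, 0.6, 16.5]
finger_gap: -0.002
gripper_force: 7.9
```

Call:
send_rows --commands "0 0 0 -1 0;0 0 0 -1 0;0 0 0 -1 0;0 0 0 -1 0;0 0 0 -1 0;0 0 0 -1 0;0 0 0 0 0;0 0 0 0 0;0 0 0 0 0;0 0 0 0 0;0 0 0 0 0;0 0 0 0 0;0 0 0 0 0;0 0 0 0 0"

```text
t: 25.15
tcp_pos: [0.4779, -0.1075, 0.1869]
tool_rot: [0.782, 0.624, -0.0, -0.0]
force: [0.1, 0.0, -0.4]
finger_gap: 0.004
gripper_force: 0.0
```

Run:
```python
from station import cams
import cv2
d=cams.snapshot("scene"); c=d["pixels"][140:260,160:320,::-1]
cv2.imwrite("pics/end.png",cv2.convertScaleAbs(cv2.resize(c,None,fx=5,fy=5,interpolation=cv2.INTER_CUBIC),alpha=1.6))
```

```text
(no output)
```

View pics/end.png

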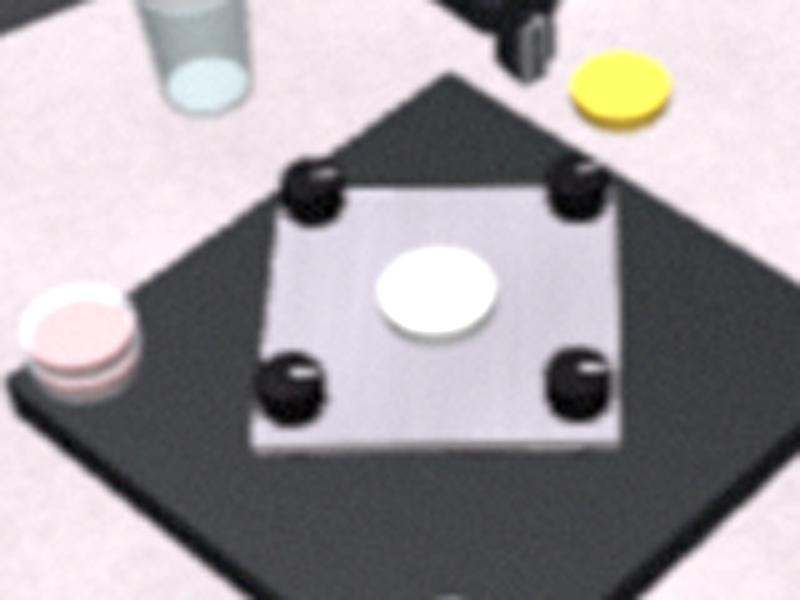

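The table, its dish at (437,290) and the bystanders in this view are in place. The near cap's pointer at (590,165) now roughly lines up with the other three.

```bash
python3 -c "
from station import sign_off
print(sign_off())"
```

```text
the job is handed in; nothing more can be done
None
```

The job is handed in, with no verdict returned: the short foot was at the corner nearest the robot, I wound it down about 100° (2.2 mm), and pressing that corner again at about 16 N gave only about 0.6 mm, with no free tip.

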